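# Load the guarded nail-tip press and press its lever

## Robot

A 6-joint arm with a two-finger parallel gripper is mounted at the origin on the work surface; the furniture and walls round the work are solid. World frame = base frame: x ahead of the robot, y to its left, z up, the work surface at z = 0. Lengths are in m, angles in rad, forces in N, time in s.
With the tool pointing down it reaches from about 0.3 to 0.775 m from the base axis. Payload 14.6 kg.
Tool frame: the origin (TCP) lies on the centre line of the jaws, within the pads' length; the fingertips stand bot.nose_length ahead of it and the grasp point (between the pads) lies 8 mm behind it (bot.nose_length is the distance from the TCP to the fingertips, in m); z points along the fingers, y is the line along which they close (so a half turn about z gives the same grasp; the last joint's range is limited). The gripper opens to 94 mm and grips with 3 to 60 N. Pads are 16 mm wide; open, the fingers measure 119 mm over their backs; the gripper's body (75 mm by 177 mm) begins 78 mm behind the grasp point.
Start: joints at [-1.235, 0.3, 1.521, -0, 1.321, -0.067], TCP at [0.216, -0.506, 0.216] pointing down, gripper open.
Joint ranges: [-3.03, 3.03], [-0.79, 2.21], [0.23, 2.52], [-1.04, 4.18], [0, 3.07], [-2.55, 2.55]. Speed limits (rad/s): [2.22, 2.22, 2.57, 3.14, 3.14, 3.14].

## Interface

Orientations are given as a rotation vector (axis times angle).
In Python, from workcell import sense, eyes, bot gives the robot as it stands. The module is installed in compiled form; this text tells all that it offers.
- The arm moves only by the tool arm_command, never from a script. Its argument "increments" is a list of rows, each a list of 7 numbers: the shift along the world's x, y, z in m, then the turn, a rotation vector about the world's x, y, z in degrees, then the opening in per cent of the stroke, from 0 (shut) to 100 (fully open). A call has 1 to 12 rows; each row shifts and turns the commanded pose from where the row before left it; what a row does not reach is not made up. A row lasts 1/10 s, in which the tool goes at most 50 mm and 8.59 degrees, less where a joint would pass 70% of its speed; a pose out of reach is approached as far as the arm can. A call is refused whole if a number of a shift passes 0.05 or a number of a turn 8.59, either way. A call with a gripper value outside its range is refused whole. The fingers move at their own pace and stop on an object; "newtons" is the grip in N (left out, the last holds). Time passes only in rows, so rows that do not move let the fingers close. It gives the time, the measured TCP pose, the force, the opening and the grip force at its end, in the units of the state.
- sense(): the state, without advancing time (a new reading comes with each control period).
- eyes.capture(name): name is "scene" or "top"; returns a dict with "color" (400x640x3 uint8, blue, green, red), "depth" (400x640 float32, m along the optical axis (not along the pixel's ray), 0 where there is no reading), "K" (3x3 intrinsics, pixels), "distortion" ([k1, k2, p1, p2, k3] as OpenCV has them; the pictures are not rectified), "camera_from_world" (4x4, takes a point from world to camera coordinates). Camera axes: x right, y down, z forward; pixel columns grow to the right and rows downward; lengths in m; the calibration is good to about 2 mm. A picture is of the moment at which its call begins.
- bot.finish_job(): hands the job in; it is judged then, once.
The state is a dict: "time_s": time; "q": joint angles; "joint_vel": joint speeds; "effort": joint torques, N m; "position": TCP position; "eef_rot": TCP orientation; "ft_force": force on the tool from outside, world axes, zero at the start; "moment": the same for the moment, N m; "gripper_width": finger opening in m; "finger_force": force on a finger pad.
Only numpy, scipy, OpenCV 4.12 (cv2) and the standard library are available. Lean on these libraries where they do the work, as an engineer would, in place of code of your own. Each camera call takes 0.05 s, during which the arm holds its last target. There are 200 camera calls.

## Task

Push the nail-tip tray along its channel into the little press until it is fully home against the stop. Then reach down through the window in the top of the guard, press the lever all the way down, hold it down for a second, and let it come back up. Do not touch the guard, do not lift the tray, do not press the lever before the tray is home, and leave the things round about where they are.

Things in the scene. Friction and masses are not known exactly. Their poses are not given: they have to be found in the camera images.
- press: Fixed benchtop press: an aluminium base plate 226 x 110 x 8 mm with two dark rails, 61 mm apart inside and 18 mm high above the table, that form the tray's channel; it cannot move. Origin on the table surface, 8 mm further along +x than the centre of the window; z up; +x is the direction in which the tray is pushed home (the base spans x -156 to +70 mm); y lies across it. The stop is a dark block whose face is at x = +40 mm, inside the guard.
- guard: White guard hood on the press with clear side panels, not to be touched. Same origin and axes as the press: x -50 to +62 mm, y -55 to +55 mm, up to 104 mm high. Its -x end is open below 84 mm, where the tray enters. The top plate (4 mm thick) has the window. Fixed.
- window (a point): Centre of the rectangular window in the guard's top plate, at the plate's upper face, 104 mm above the table: 60 mm along the press's x, 70 mm along its y. The lever's pad lies straight below it.
- lever (a joint): The press lever's hinge, rad: 0 at rest (up), grows to 0.30 at its hard stop (fully down). Sprung: about 3 N on the pad starts it, about 6 N holds it down; it rises by itself when let go.
- lever_pad (a point): Centre of the top face of the lever's dark ribbed pad (34 mm along x, 44 mm along y), which is what one presses. About 80 mm above the table at rest (24 mm below the guard's upper face) and 62 mm when fully down: it goes down 17 mm, almost straight.
- tray: Loose white tray, 0.15 kg, 150 x 56 x 8 mm, with three nail tips on small grey seats; lies in the channel on the base plate, its underside 8 mm above the table. Origin at the centre of its underside; +x is the direction in which it is pushed, as the press's x. At home its origin is at x = -35 mm in the press's frame (its leading end on the stop); it starts 25 to 55 mm short of that.
- push_face (a point): Centre of the outer (-x) face of the tray's upright push tab, at its outer end: the tab is 50 mm wide, 6 mm thick, from 16 to 40 mm above the table (this point is at 27 mm). When home it still stands 60 mm outside the guard.
- polish_3: Loose nail polish bottle with dark blue body and white cap, 27 x 34 x 88 mm, behind the press (its +x end); origin under its centre. To be left alone.
- powder_jar: Loose open clear jar of white powder, 52 mm across, 45 mm high, behind the press (its +x end); origin under its centre. To be left alone.
- soak_clip_1: Loose pink plastic soak-off clip, 16 x 54 x 17 mm, lying beyond the tray's outer end; origin under its centre. To be left alone.
Mind the look-alikes: they are no part of the job. Of the things that look like the tray, the middle-sized one is meant.

How it is judged:
On the way, in this order (a step that is already met when the one before it is completed fails the run):
1. the tray is home against the stop (within 4 mm), the lever still up (x of tray in the frame of press above -0.039 m and value of joint lever below 0.1 rad), for 0.2 s.
2. the lever is held fully down (over 0.26 of 0.30 rad) for at least 0.5 s with the tray home (x of tray in the frame of press above -0.039 m and value of joint lever above 0.26 rad), for 0.5 s.
At the end, for the whole second after the job is handed in: The tray lies flat and at rest in its channel, within 4 mm of the stop, and the lever is back up (under 0.04 rad), after having been held down through the window (x of tray in the frame of press above -0.039 m and value of joint lever below 0.04 rad and linear speed of tray below 0.01 m/s and z of tray in the frame of press below 0.011 m and angle between tray's own z axis and vertical below 0.05 rad); the robot touches nothing.
It fails at once if the robot touches the guard (contact force between guard and the fingers above 0.5 N or contact force between guard and the arm above 0.5 N).
It fails at once if the tray is lifted more than 8 mm or tipped (z of tray in the frame of press above 0.016 m or angle between tray's own z axis and vertical above 0.2 rad).
It fails at once if the lever is pressed before the tray is home (value of joint lever above 0.1 rad and x of tray in the frame of press below -0.041 m).
It fails at once if the polish bottle, powder jar or soak-off clip is moved more than 15 mm or knocked over (distance of any of polish_3, powder_jar, soak_clip_1 from where it was at the start of the episode above 0.015 m or angle between any of polish_3, powder_jar, soak_clip_1's own z axis and vertical above 0.4 rad).
It also fails if it takes over 42 s, if anything falls off the work surface, if the arm or the gripper's body presses on something with over 40 N, if the wrist force passes 120 N, or if a joint passes its speed limit or range.

## Working session

There is one attempt and no reset: what is moved stays moved. The work goes in short steps, Python scripts to look and compute and a tool call to move; the robot and the scene stay as the last step left them, time stands still between calls to the robot, and variables do not carry over. Pictures are saved under pics/ and viewed, at most 10 in all, crops included, and the job is handed in when it is done.

Besides the shell and the picture viewer there is one more tool, called after "Call:" by a JSON object that holds its "api" and its "payload". arm_command: Moves the arm, as the interface text tells. Its arguments: {"type":"object","properties":{"increments":{"type":"array"},"newtons":{"type":"number"}},"required":["increments"]}

```bash
mkdir -p pics; cat > h.py <<'E'
import numpy as np, cv2
from workcell import sense, eyes, bot
def ray(c,u,v):
    p=cv2.undistortPoints(np.array([[[u,v]]],float),c['K'],np.array(c['distortion'],float))[0,0]
    T=np.array(c['camera_from_world']);R=T[:3,:3];o=-R.T@T[:3,3];d=R.T@np.array([p[0],p[1],1.]);return o,d
def onz(c,u,v,z):
    o,d=ray(c,u,v);return o+d*(z-o[2])/d[2]
def dep(c,u,v):
    o,d=ray(c,u,v);return o+d*float(c['depth'][int(v),int(u)])
def pix(c,P):
    T=np.array(c['camera_from_world']);r,_=cv2.Rodrigues(T[:3,:3]);return cv2.projectPoints(np.array(P,float).reshape(-1,1,3),r,T[:3,3],c['K'],np.array(c['distortion'],float))[0][:,0]
E
python3 - <<'E'
from h import *
import pickle
for n in('scene','top'):
    c=eyes.capture(n);cv2.imwrite(f'pics/{n}0.png',c['color']);pickle.dump(c,open(n+'0.pkl','wb'))
    T=np.array(c['camera_from_world']);print(n,-T[:3,:3].T@T[:3,3],T[2,:3])
print(sense(),bot.nose_length)
E
```

```text
scene [1.16799115 0.16855133 0.76865915] [-0.71716436 -0.21467691 -0.66301516]
top [ 0.36531696 -0.02771311  1.03852142] [ 0.09252193 -0.01674855 -0.99556978]
{'time_s': 0.1, 'q': array([-1.23461212e+00,  3.00411325e-01,  1.52152447e+00,  8.62974195e-06,
        1.32067927e+00, -6.65998435e-02]), 'joint_vel': array([ 0.00245881, -0.00084402, -0.00063775,  0.00095931, -0.00030417,
       -0.00165156]), 'effort': array([ 6.24011627e-04, -5.32642436e+01, -3.53285766e+01,  7.09484727e-02,
        2.34511297e-02, -5.03121760e-05]), 'position': array([ 0.21551578, -0.50577606,  0.21594306]), 'eef_rot': array([-3.07710507e+00, -6.28217328e-01,  2.02741945e-04]), 'ft_force': array([-0.29763349, -0.89622089,  0.34243455]), 'moment': array([ 0.0517152 , -0.02580654, -0.02608061]), 'finger_force': 0.0, 'gripper_width': 0.09406329484363019} 0.011
```

View pics/scene0.png

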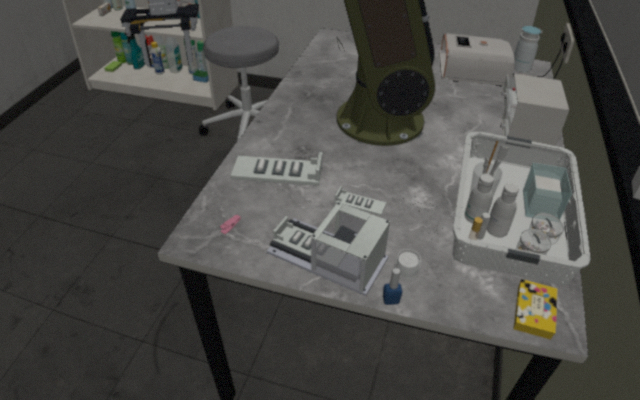

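View pics/top0.png

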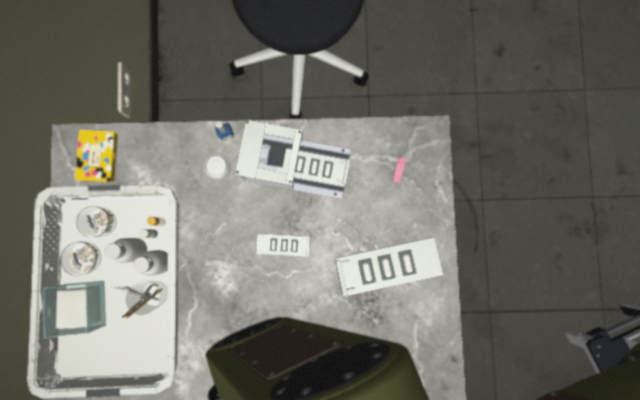

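The top view shows three tray look-alikes: a large one at (390,266), a small one at (283,245), and the middle-sized one in the press channel at (318,168). I choose the one in the channel. The guard window is at about (277,151), the clip at (400,170), the polish at (224,130) and the jar at (216,167). Next is one close crop to check.

```bash
python3 - <<'E'
from h import *
import pickle
c=pickle.load(open('top0.pkl','rb'))
a=c['color'][105:215,200:360];cv2.imwrite('pics/crop1.png',cv2.resize(a,(800,550),interpolation=cv2.INTER_CUBIC))
for u,v in[(277,135),(250,150),(295,160),(277,152),(320,167),(349,165),(318,148),(216,167),(400,170)]:print(u,v,dep(c,u,v).round(4))
E
```

```text
277 135 [0.5682 0.0248 0.105 ]
250 150 [0.5408 0.0785 0.0998]
295 160 [ 0.5176 -0.0092  0.1069]
277 152 [0.5393 0.027  0.079 ]
320 167 [ 0.5163 -0.0604  0.0142]
349 165 [ 0.521  -0.1238  0.0006]
318 148 [ 0.5592 -0.0575  0.0052]
216 167 [0.5185 0.1567 0.0367]
400 170 [ 0.5051 -0.231   0.0155]
```

View pics/crop1.png

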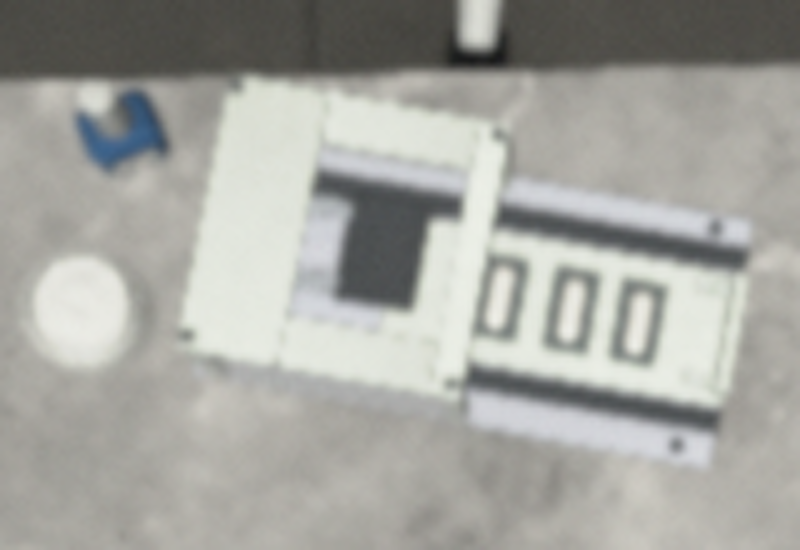

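The crop confirms the middle-sized tray in the channel. Its tab edge is at crop (732,330), the window spans crop (325,150) to (440,350), and the dark pad is at about (385,250).

```bash
python3 - <<'E'
from h import *
import pickle
c=pickle.load(open('top0.pkl','rb'))
f=lambda x,y,z:onz(c,200+(x+.5)/5-.5,105+(y+.5)/5-.5,z)
img=[(243,80,.104),(505,128,.104),(463,400,.104),(185,350,.104),(752,217,.008),(710,467,.008)]
loc=np.array([(62,-55),(-50,-55),(-50,55),(62,55),(-156,-55),(-156,55)])/1000
W=np.array([f(*p) for p in img])[:,:2]
a=loc-loc.mean(0);b=W-W.mean(0)
th=np.arctan2((a[:,0]*b[:,1]-a[:,1]*b[:,0]).sum(),(a*b).sum())
R=np.array([[np.cos(th),-np.sin(th)],[np.sin(th),np.cos(th)]]);t=W.mean(0)-R@loc.mean(0)
# handed check
print('th',np.degrees(th),'o',t,'res mm',((W-loc@R.T-t)*1000).round(1).tolist())
np.savez('pose.npz',R=R,t=t)
for p in[(735,330,.04),(745,275,.04),(722,390,.04)]:print('tab',((f(*p)[:2]-t)@R*1000).round(1))
for n,p in dict(win=(325,150,.104),win2=(440,350,.104),pad1=(350,195,.08),pad2=(412,305,.08),jar=(80,312,.045),clip=((400-200)*5,(170-105)*5,.017)).items():print(n,((f(*p)[:2]-t)@R*1000).round(1))
for n,l in dict(wc=(-8,0),push=(-150,0),push_home=(-113,0)).items():print(n,(R@(np.array(l)/1000)+t).round(4))
E
```

```text
th 78.52022907397502 o [0.53345966 0.03534298] res mm [[-1.3, -4.6], [-0.6, 3.0], [0.4, 0.2], [0.4, -2.3], [0.6, 1.9], [0.6, 1.8]]
tab [-153.1   -0.5]
tab [-153.3  -24. ]
tab [-151.9   25.3]
win [ 20.7 -32.9]
win2 [-37.5  37. ]
pad1 [ 10.5 -21.4]
pad2 [-21.8  18.1]
jar [115.   39.9]
clip [-265.4  -25.7]
wc [0.5319 0.0275]
push [ 0.5036 -0.1117]
push_home [ 0.511  -0.0754]
```

```bash
python3 - <<'E'
from h import *
from scipy.spatial.transform import Rotation as Ro
s=sense();d=np.load('pose.npz');R,t=d['R'],d['t']
M=Ro.from_rotvec(s['eef_rot']).as_matrix();print(M.round(3))
y=np.degrees(np.arctan2(M[1,1],M[0,1]));dy=(168.52-y+90)%180-90;print('y yaw',y,'turn',dy,'q6',s['q'][5])
for x in(-180,-172,-162,-119,-8):
  p=R@np.array([x/1000,0])+t;print(x,p.round(4),(p-s['position'][:2]).round(4))
print('ux',R[:,0])
E
```

```text
[[ 0.92   0.392 -0.   ]
 [ 0.392 -0.92   0.001]
 [ 0.    -0.001 -1.   ]]
y yaw -66.92229427495779 turn 55.44229427495782 q6 -0.06659984347067043
-180 [ 0.4976 -0.1411] [0.2821 0.3647]
-172 [ 0.4992 -0.1332] [0.2837 0.3726]
-162 [ 0.5012 -0.1234] [0.2857 0.3824]
-119 [ 0.5098 -0.0813] [0.2943 0.4245]
-8 [0.5319 0.0275] [0.3164 0.5333]
ux [0.19902195 0.97999503]
```

Call:
{"api": "arm_command", "payload": {"increments": [[0.0235,0.0304,0,0,0,4.62,0],[0.0235,0.0304,0,0,0,4.62,0],[0.0235,0.0304,0,0,0,4.62,0],[0.0235,0.0304,0,0,0,4.62,0],[0.0235,0.0304,0,0,0,4.62,0],[0.0235,0.0304,0,0,0,4.62,0],[0.0235,0.0304,0,0,0,4.62,0],[0.0235,0.0304,0,0,0,4.62,0],[0.0235,0.0304,0,0,0,4.62,0],[0.0235,0.0304,0,0,0,4.62,0],[0.0235,0.0304,0,0,0,4.62,0],[0.0235,0.0304,0,0,0,4.62,0]], "newtons": 20}}

```text
time_s: 1.3
position: [0.4983, -0.1397, 0.2163]
eef_rot: [-2.429, -1.992, 0.0]
ft_force: [0.7, -0.8, 0.2]
gripper_width: 0.0022
finger_force: 0.0
```

Call:
{"api": "arm_command", "payload": {"increments": [[0,0,0,0,0,0,0],[0,0,0,0,0,0,0],[0,0,0,0,0,0,0]]}}

```text
time_s: 1.6
position: [0.4971, -0.1418, 0.2163]
eef_rot: [-2.434, -1.986, 0.001]
ft_force: [-0.5, -0.3, 0.5]
gripper_width: -0.0002
finger_force: 0.0
```

Call:
{"api": "arm_command", "payload": {"increments": [[0,0,-0.04,0,0,0,0],[0,0,-0.04,0,0,0,0],[0,0,-0.04,0,0,0,0],[0,0,-0.03,0,0,0,0],[0,0,-0.02,0,0,0,0],[0,0,-0.015,0,0,0,0],[0,0,0,0,0,0,0],[0,0,0,0,0,0,0]]}}

```text
time_s: 2.4
position: [0.4974, -0.1419, 0.032]
eef_rot: [2.434, 1.986, 0.0]
ft_force: [0.1, 0.4, -0.7]
gripper_width: 0.0004
finger_force: 0.0
```

```bash
python3 - <<'E'
from h import *
c=eyes.capture('scene');a=c['color'][170:310,200:400];cv2.imwrite('pics/s1.png',cv2.resize(a,(800,560),interpolation=cv2.INTER_CUBIC))
E
```

```text
(no output)
```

View pics/s1.png

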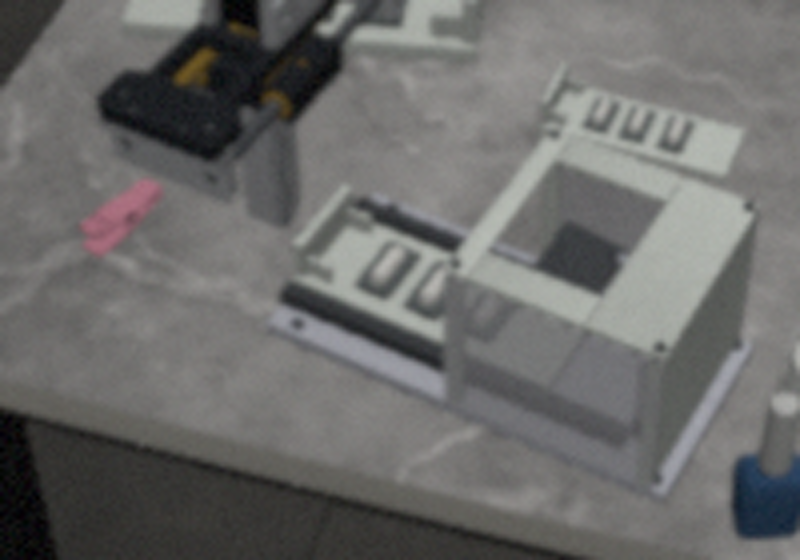

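The closed fingers, crop (270,215), stand behind the tab, crop (325,220), clear of the clip. Now I push.

Call:
{"api": "arm_command", "payload": {"increments": [[0.0012,0.0059,0,0,0,0,0],[0.0012,0.0059,0,0,0,0,0],[0.0012,0.0059,0,0,0,0,0],[0.0012,0.0059,0,0,0,0,0],[0.0012,0.0059,0,0,0,0,0],[0.0012,0.0059,0,0,0,0,0],[0.0012,0.0059,0,0,0,0,0],[0.0012,0.0059,0,0,0,0,0],[0.001,0.0049,0,0,0,0,0],[0,0,0,0,0,0,0]]}}

```text
time_s: 3.45
position: [0.5082, -0.0884, 0.0314]
eef_rot: [-2.432, -1.989, -0.0]
ft_force: [0.5, 1.3, 0.9]
gripper_width: 0.0007
finger_force: 0.0
```

Call:
{"api": "arm_command", "payload": {"increments": [[0.0004,0.002,0,0,0,0,0],[0.0004,0.002,0,0,0,0,0],[0.0002,0.001,0,0,0,0,0],[0,0,0,0,0,0,0]]}}

```text
time_s: 3.85
position: [0.5092, -0.084, 0.0314]
eef_rot: [-2.432, -1.988, -0.0]
ft_force: [0.8, 0.4, -0.3]
gripper_width: 0.0005
finger_force: 0.0
```

Call:
{"api": "arm_command", "payload": {"increments": [[0.0003,0.0015,0,0,0,0,0],[0.0002,0.001,0,0,0,0,0],[0.0001,0.0005,0,0,0,0,0],[0,0,0,0,0,0,0]]}}

```text
time_s: 4.25
position: [0.5098, -0.081, 0.0315]
eef_rot: [-2.432, -1.988, -0.0]
ft_force: [0.5, -1.0, 0.5]
gripper_width: 0.0003
finger_force: 0.0
```

```bash
python3 - <<'E'
from h import *
c=eyes.capture('scene');a=c['color'][170:310,200:400];cv2.imwrite('pics/s2.png',cv2.resize(a,(800,560),interpolation=cv2.INTER_CUBIC))
E
```

```text
(no output)
```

View pics/s2.png

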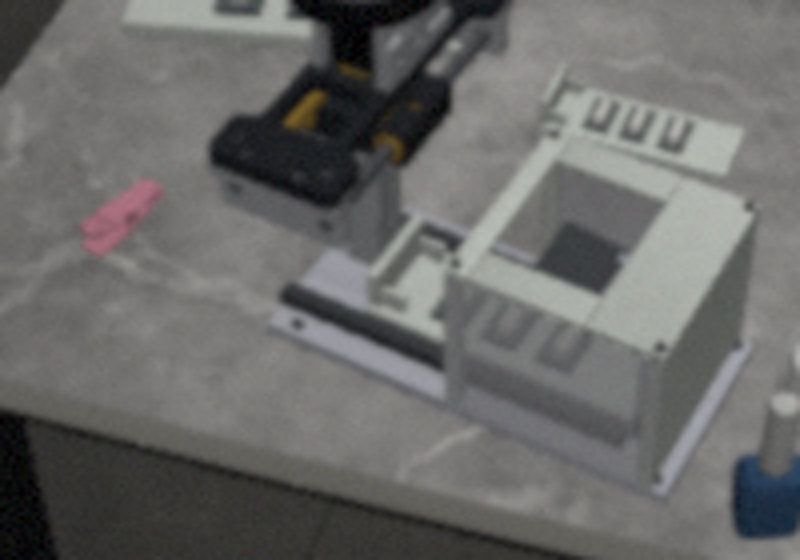

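The tray has slid in. Its tab is now at crop (395,255) with the fingers against it, and it is nearly home. I'll creep on until the force rises.

Call:
{"api": "arm_command", "payload": {"increments": [[0.0002,0.001,0,0,0,0,0],[0.0002,0.001,0,0,0,0,0],[0,0,0,0,0,0,0],[0,0,0,0,0,0,0]]}}

```text
time_s: 4.7
position: [0.5102, -0.079, 0.0314]
eef_rot: [-2.432, -1.988, -0.0]
ft_force: [0.4, -0.3, -0.4]
gripper_width: 0.0008
finger_force: 0.0
```

Call:
{"api": "arm_command", "payload": {"increments": [[0.0002,0.001,0,0,0,0,0],[0.0002,0.001,0,0,0,0,0],[0,0,0,0,0,0,0],[0,0,0,0,0,0,0]]}}

```text
time_s: 5.1
position: [0.5101, -0.0786, 0.0315]
eef_rot: [2.432, 1.987, -0.003]
ft_force: [-5.0, -14.2, 1.3]
gripper_width: 0.0008
finger_force: 7.5
```

Force rose to 15 N, so the tray is on the stop. I back off, rise and go above the window.

Call:
{"api": "arm_command", "payload": {"increments": [[-0.0006,-0.003,0,0,0,0,0],[-0.002,-0.01,0,0,0,0,0],[-0.002,-0.01,0,0,0,0,0],[0,0,0.04,0,0,0,0],[0,0,0.045,0,0,0,0],[0,0,0.045,0,0,0,0],[0,0,0.02,0,0,0,0],[0,0,0,0,0,0,0]]}}

```text
time_s: 5.9
position: [0.507, -0.1009, 0.1845]
eef_rot: [2.429, 1.985, 0.005]
ft_force: [0.7, -0.1, 0.1]
gripper_width: 0.0005
finger_force: 0.0
```

```bash
python3 - <<'E'
from h import *
d=np.load('pose.npz');R,t=d['R'],d['t'];s=sense();print(s['position'],R@[-.007,0]+t-s['position'][:2])
c=eyes.capture('top');a=c['color'][105:215,200:360];cv2.imwrite('pics/t2.png',cv2.resize(a,(800,550),interpolation=cv2.INTER_CUBIC))
E
```

```text
[ 0.50699112 -0.10090862  0.18452358] [0.02507539 0.12939164]
```

View pics/t2.png

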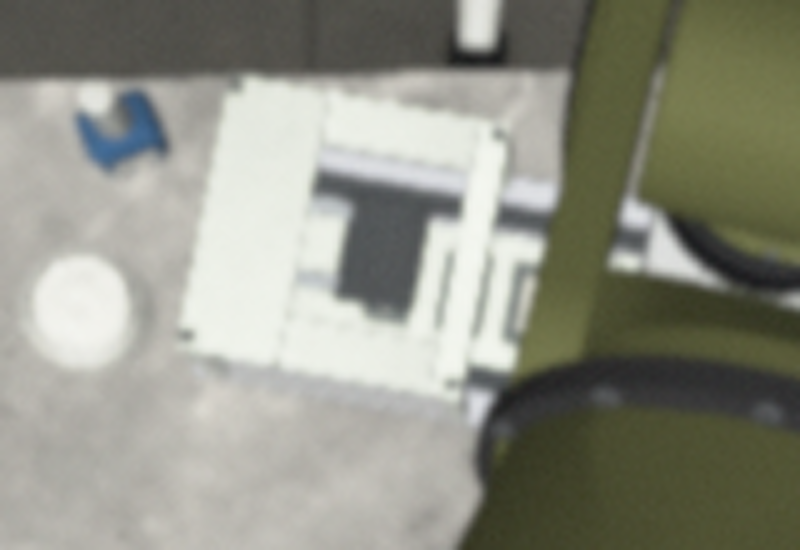

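The tray is under the pad, the window is clear, and the bottle and jar are undisturbed. I move above the window.

Call:
{"api": "arm_command", "payload": {"increments": [[0.0062,0.0323,0,0,0,0,0],[0.0063,0.0324,0,0,0,0,0],[0.0063,0.0323,0,0,0,0,0],[0.0063,0.0324,0,0,0,0,0],[0,0,-0.03,0,0,0,0],[0,0,-0.02,0,0,0,0],[0,0,0,0,0,0,0],[0,0,0,0,0,0,0]]}}

```text
time_s: 6.75
position: [0.5308, 0.029, 0.1309]
eef_rot: [-2.432, -1.987, 0.002]
ft_force: [-0.1, -0.2, -0.2]
gripper_width: 0.0004
finger_force: 0.0
```

```bash
python3 - <<'E'
from h import *
d=np.load('pose.npz');R,t=d['R'],d['t'];s=sense();print(s['position'],(s['position'][:2]-t)@R)
c=eyes.capture('scene');a=c['color'][170:310,260:460];cv2.imwrite('pics/s3.png',cv2.resize(a,(800,560),interpolation=cv2.INTER_CUBIC))
E
```

```text
[0.5308377  0.02903845 0.13094134] [-0.00670024  0.00131477]
```

View pics/s3.png

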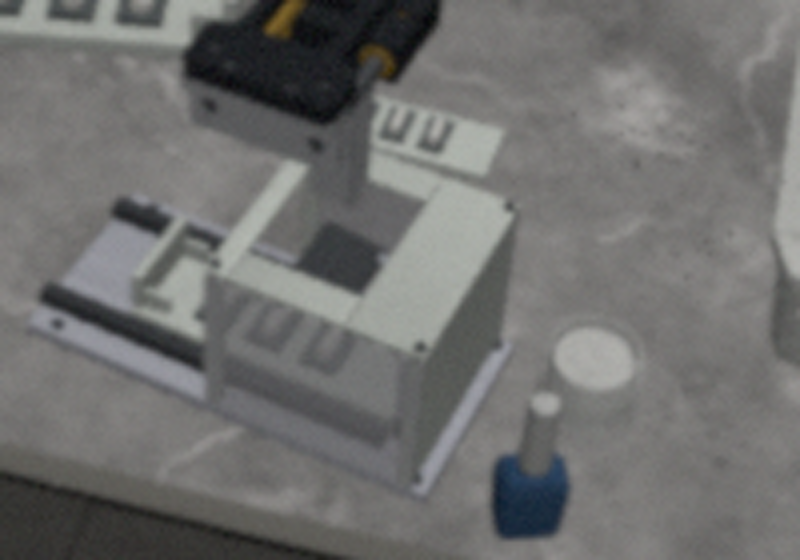

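The fingertips, crop (335,195), hang over the window opening with room all round. I descend onto the pad and press.

Call:
{"api": "arm_command", "payload": {"increments": [[0,0,-0.02,0,0,0,0],[0,0,-0.015,0,0,0,0],[0,0,-0.005,0,0,0,0],[0,0,-0.005,0,0,0,0],[0,0,-0.004,0,0,0,0],[0,0,-0.004,0,0,0,0],[0,0,-0.004,0,0,0,0],[0,0,0,0,0,0,0]]}}

```text
time_s: 7.6
position: [0.5317, 0.0291, 0.075]
eef_rot: [2.432, 1.987, 0.002]
ft_force: [-0.9, -3.4, 6.7]
gripper_width: 0.0005
finger_force: 3.6
```

Call:
{"api": "arm_command", "payload": {"increments": [[0,0,-0.001,0,0,0,0],[0,0,0,0,0,0,0]]}}

```text
time_s: 7.8
position: [0.5317, 0.0292, 0.0743]
eef_rot: [2.432, 1.987, 0.002]
ft_force: [-1.6, -2.9, 7.1]
gripper_width: 0.0005
finger_force: 3.7
```

Call:
{"api": "arm_command", "payload": {"increments": [[0,0,-0.001,0,0,0,0],[0,0,-0.001,0,0,0,0],[0,0,0,0,0,0,0]]}}

```text
time_s: 8.1
position: [0.5319, 0.0292, 0.0735]
eef_rot: [2.431, 1.987, 0.003]
ft_force: [-7.6, -2.3, 20.5]
gripper_width: 0.0003
finger_force: 10.5
```

The lever is on its hard stop. I hold it there, then release.

Call:
{"api": "arm_command", "payload": {"increments": [[0,0,0,0,0,0,0],[0,0,0,0,0,0,0],[0,0,0,0,0,0,0],[0,0,0,0,0,0,0],[0,0,0,0,0,0,0],[0,0,0,0,0,0,0],[0,0,0,0,0,0,0],[0,0,0,0,0,0,0],[0,0,0,0,0,0,0],[0,0,0,0,0,0,0],[0,0,0,0,0,0,0]]}}

```text
time_s: 9.2
position: [0.5319, 0.0292, 0.0735]
eef_rot: [2.431, 1.987, 0.003]
ft_force: [-7.5, -2.3, 20.0]
gripper_width: 0.0005
finger_force: 10.4
```

Call:
{"api": "arm_command", "payload": {"increments": [[0,0,0.004,0,0,0,0],[0,0,0.006,0,0,0,0],[0,0,0.008,0,0,0,0],[0,0,0.015,0,0,0,0],[0,0,0.03,0,0,0,0],[0,0,0.04,0,0,0,0],[0,0,0.04,0,0,0,0],[-0.006,-0.03,0,0,0,0,0],[-0.009,-0.045,0,0,0,0,0],[-0.009,-0.045,0,0,0,0,0],[-0.009,-0.045,0,0,0,0,0],[0,0,0,0,0,0,0]]}}

```text
time_s: 10.4
position: [0.4971, -0.1396, 0.2147]
eef_rot: [2.437, 1.982, -0.0]
ft_force: [0.3, 0.7, 0.5]
gripper_width: 0.0004
finger_force: 0.0
```

```bash
python3 - <<'E'
from h import *
c=eyes.capture('scene');a=c['color'][170:310,200:400];cv2.imwrite('pics/s4.png',cv2.resize(a,(800,560),interpolation=cv2.INTER_CUBIC))
b=cv2.imread('pics/s2.png');d=cv2.absdiff(b,cv2.imread('pics/s4.png')).max(2)
print('tab region diff',d[215:310,375:440].mean(),'pad',d[225:290,540:620].mean(),sense()['ft_force'])
E
```

```text
tab region diff 18.182186234817813 pad 5.551346153846154 [0.62991788 1.42221706 1.28514126]
```

View pics/s4.png

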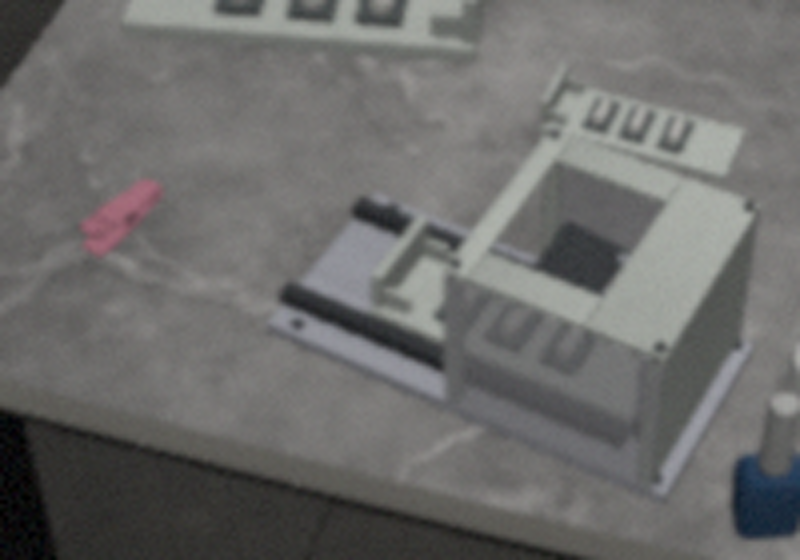

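The tray is still home with its tab at (400,260), the pad is back up at (580,255), and everything around is in place. I hand in.

```bash
python3 -c "
from h import *
print(bot.finish_job())"
```

```text
the job is handed in; nothing more can be done
None
```

I pushed the tray home against the stop, held the lever fully down through the window for over a second and let it come back up, without signs of touching the guard or moving anything nearby, and handed the job in at about 10 s; no verdict was returned.

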